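# Close the polishing tumbler and hold its collar on the spindle flat

### The job

Close up the loaded polishing tumbler: swing its lid fully down over the standing spindle, then find the set-screw flat on the spindle by feel and turn the spindle until that flat faces the lid's front tab. Fit the collar that has the set screw over the spindle, its screw on the flat and facing the tab, right down on the lid. Finish while still gripping the collar and pushing it down on the lid, without letting go, so that I can tighten the screw; leave the other things on the bench where they are.

Things in the scene. Friction and masses are not known exactly. Their poses are not given: they have to be found in the camera images.
- tumbler: Grey square housing of the tumbler, 190 x 190 mm, rim 70 mm high, fixed to the bench, open on top, loaded with polishing media. Origin on the bench under the spindle axis (the housing's centre); z up; its -x axis points to its front, where the lid's tab is; +x to the lid's hinge.
- spindle_top (a point): Centre of the spindle's upper end, 118 mm above the bench, 42 mm above the closed lid's top. Axes as the housing's: it does not turn with the spindle. The spindle is an upright steel bar, 24 mm diameter, 1.5 mm chamfer at the top, with one flat along its length, 4 mm deep (8 mm from the axis). It turns against 0.05 N m of friction and stays where left.
- spindle_mid (a point): Fixed point on the spindle's axis 18 mm below its top, a place to pinch it: 20 mm across flat and back, 24 mm if no pad is on the flat (the fingers read up to 1 mm less). The spindle's angle is not reported, it is felt or seen: at the start the flat faces 0.6 to 2.6 rad counter-clockwise (from above) of the direction to the tab (the housing's -x).
- lid_hinge (a point): Fixed point in the middle of the lid's hinge line, which is parallel to the housing's y axis, 80 mm behind the spindle axis and 70 mm above the bench, on the lid's underside. Axes as the housing's.
- lid_edge (a point): Middle of the lid's free front edge, upper face, 165 mm from the hinge line; moves with the lid. Aluminium, 180 mm wide, 6 mm thick, top at 76 mm when closed; a 50 mm wide tab sticks out 25 mm past this edge. A slot 30 mm wide, 64 to 118 mm from the hinge line, lets the spindle through; solid plate from 118 to 165 mm.
- lid (a joint): Opening angle of the lid, rad: 0 closed flat on the rim, at the start 0.5 to 1.0 with the free edge raised. The hinge is stiff (friction 0.55 N m, so the lid stays where it is left; about 4 N pushed down near the free edge moves it).
- collar: Dark steel collar, 24 mm high, 42 mm diameter, bore 27 mm, about 160 g, standing on the bench, bore upright. Origin: centre of its underside, z up. Two wrench flats, 24 mm long, 43 mm apart, look to its +y and -y. Its set screw is in its -x side: it goes down the spindle only with the screw on the flat (within 0.3 rad). Starting yaw within 0.9 rad of bench x.
- screw (a point): Outer end of the collar's set-screw head (11 mm diameter), 28 mm from the collar's axis on its -x side, 12 mm above its underside. The screw's 5 mm wide tip reaches into the bore to 9.3 mm from the axis.
- spacer: Bystander: plain round steel ring of the same size as the collar (42 mm, bore 27 mm, 24 mm high), with no screw and no flats. Origin under its centre. It or the collar may be the one nearer the robot. Not to be used.
- jar: Bystander: glass jar with steel cap, 60 mm diameter, 75 mm high. Origin under its centre.
- hammer: Bystander: hammer lying on the bench, 240 mm long. Origin at the middle of its length.
- bench_block: Bystander: steel block 70 x 70 x 28 mm. Origin under its centre.
Things that resemble listed ones, but are neither listed nor needed, are in the scene too. What is shaped like the collar but turquoise is not meant.

How it is judged:
By the outcome, as a careful person would: the job done as asked, in the order asked, and still so for the second after the job is handed in, while the arm keeps its last pose, push and grip.
It also fails if it takes over 70 s, if anything falls off the work surface, if the arm or the gripper's body presses on something with over 40 N, if the wrist force passes 120 N, or if a joint passes its speed limit or range.

### The arm

A 6-joint arm with a two-finger parallel gripper is mounted at the origin on the work surface. World frame = base frame: x ahead of the robot, y to its left, z up, the work surface at z = 0. Lengths are in mm, angles in rad, forces in N, time in s.
With the tool pointing down it reaches from about 250 to 775 mm from the base axis. Payload 8.9 kg.
Tool frame: the origin (TCP) lies at the very end of the fingers, on their centre line; the grasp point (between the pads) lies 19 mm behind it; z points along the fingers, y is the line along which they close (so a half turn about z gives the same grasp; the last joint's range is limited). The gripper opens to 85 mm and grips with 20 to 120 N. Pads are 22 mm wide; open, the fingers measure 114 mm over their backs; the gripper's body (76 mm by 85 mm) begins 54 mm behind the grasp point. The pads swing forward as they close: fully open they stand 13 mm farther back than shut.
Start: joints at [1.011, 0.291, -0.153, 1.127, 0, 1.431], TCP at [214.452, 479.202, 231.305] pointing down, gripper open.
Joint ranges: [-2.52, 2.52], [-0.91, 1.74], [-1.3, 1.37], [-1.96, 2.02], [-1.52, 1.47], [-3.14, 3.14]. Speed limits (rad/s): [2.22, 2.22, 2.79, 3.14, 3.14, 3.14].

### API

Orientations are given as a rotation vector (axis times angle).
In Python, from plant import * gives the robot as it stands.
- The arm moves only by the tool servo_tool, never from a script. Its arguments are lists of equal length, an entry for each row: "xyz": the shift along the tool's x, y, z in m, a list of three; "angular": the turn, a rotation vector about the tool's x, y, z in rad, a list of three. In form: {"xyz": [[x, y, z], ...], "angular": [[ax, ay, az], ...]}. A call has 1 to 5 rows; each row is the pose to reach, as a shift and turn from the pose commanded when the call began, along the tool's axes at that moment; what a row does not reach only later rows make up. A row lasts 1/8 s, in which the tool goes at most 62.5 mm and 10.7 degrees, less where a joint would pass 70% of its speed; a pose out of reach is approached as far as the arm can. A call with a gripper value outside its range is refused whole. "gripper" is the opening, from -1 (shut) to 1 (fully open), set as the call begins (left out, the last holds). The fingers move at their own pace and stop on an object; "force" is the grip in N (left out, the last holds). Time passes only in rows, so rows that repeat a pose let the fingers close. It gives the time, the measured TCP pose, the force, the opening and the grip force at its end, in the units of the state.
- get_state(): the state, without advancing time (a new reading comes with each control period).
- grab_frame(name): name is "scene" or "top" or "wrist"; returns the picture (480x640x3 uint8, blue, green, red); there is no depth.
- camera_params(name): a dict with "fx", "fy", "cx", "cy" (pixels), "k1" (the pictures are not rectified: a ray, as slopes to the right and down, at radius r is drawn at 1 + k1 r^2 times it, then the intrinsics apply), "position" and "attitude" of the camera in the world; the wrist camera has in their place "tool_from_camera" (4x4, takes a point from camera to tool coordinates, whose origin is the TCP and whose axes are the flange's). Camera axes: x right, y up, looking along -z (the intrinsics and any distortion apply to the point x, -y, -z); pixel columns grow to the right and rows downward; lengths in mm; the calibration is good to about 2 mm. A picture is of the moment at which its call begins: read the wrist's pose just before it. camera_params takes no time and is no camera call.
- sign_off(): hands the job in; it is judged then, once.
The state is a dict: "clock": time; "qpos": joint angles; "joint_vel": joint speeds; "tau": joint torques, N m; "tcp_pos": TCP position; "tcp_rot": TCP orientation; "ft_force": force on the tool from outside, world axes, zero at the start; "ft_torque": the same for the moment, N m; "grip_width": opening from 0.0 (shut) to 1.0 (fully open); "gripper_force": force on a finger pad.
Only numpy, scipy, OpenCV 4.12 (cv2) and the standard library are available. Lean on these libraries where they do the work, as an engineer would, in place of code of your own. Each camera call takes 0.05 s, during which the arm holds its last target. There are 200 camera calls.

## Working session

There is one attempt and no reset: what is moved stays moved. The work goes in short steps, Python scripts to look and compute and a tool call to move; the robot and the scene stay as the last step left them, time stands still between calls to the robot, and variables do not carry over. Pictures are saved under pics/ and viewed, at most 10 in all, crops included, and the job is handed in when it is done.

Besides the shell and the picture viewer there is one more tool, called after "Call:" in YAML: its name, and indented under it one key for each argument. servo_tool: Moves the arm, as the interface text tells. Its arguments: {"type":"object","properties":{"xyz":{"type":"array","items":{"type":"array","items":{"type":"number"}}},"angular":{"type":"array","items":{"type":"array","items":{"type":"number"}}},"gripper":{"type":"number"},"force":{"type":"number"}},"required":["xyz","angular"]}

```bash
ls; mkdir -p pics; python3 - <<'E'
from plant import *
import cv2,numpy as np
for n in("scene","top"):
    f=grab_frame(n); cv2.imwrite(f"pics/{n}0.png",f); print(n,camera_params(n))
print(camera_params("wrist")); s=get_state(); print(s)
E
```

```text
pics
scene {'fx': 624.8853557674951, 'fy': 624.8853557674951, 'cx': 316.06457620064043, 'cy': 233.49013181976545, 'k1': 0.042036894635062654, 'position': array([1691.17010294,   85.16795834,  906.61957823]), 'attitude': array([0.75622961, 0.78457499, 1.48129197])}
top {'fx': 567.8792780025051, 'fy': 567.8792780025051, 'cx': 312.69593996989323, 'cy': 236.87491298332182, 'k1': 0.02346298470037087, 'position': array([ 284.85970075,    1.9964767 , 1620.9256911 ]), 'attitude': array([ 0.14007985, -0.10956938, -1.59729002])}
{'fx': 330.7244107474503, 'fy': 330.7244107474503, 'cx': 314.9219689692242, 'cy': 236.21782964517223, 'k1': -0.02597661329117231, 'tool_from_camera': array([[-2.26301687e-04,  9.54487951e-01,  2.98249393e-01,
         7.53569625e+01],
       [ 9.99999877e-01,  8.43380110e-05,  4.88859483e-04,
        -1.32288472e+00],
       [ 4.41456726e-04,  2.98249467e-01, -9.54487853e-01,
        -1.42887610e+02],
       [ 0.00000000e+00,  0.00000000e+00,  0.00000000e+00,
         1.00000000e+00]])}
{'clock': 0.1, 'qpos': array([ 1.01066325e+00,  2.91175972e-01, -1.54020225e-01,  1.12669839e+00,
        1.27609392e-05,  1.43149847e+00]), 'joint_vel': array([ 0.00212495, -0.00021209,  0.0010496 , -0.00027763, -0.00126241,
       -0.00036135]), 'tau': array([ 1.52179367e-03, -5.37979782e+01,  3.31917393e+01,  9.35352029e-03,
       -1.52681782e-04,  3.13360943e-05]), 'tcp_pos': array([214.26638504, 478.87781275, 230.82608384]), 'tcp_rot': array([-6.56097990e-01, -3.07192085e+00,  1.61365877e-03]), 'ft_force': array([0.90553829, 0.4151421 , 0.11974111]), 'ft_torque': array([ 0.02194793, -0.04268652,  0.04065187]), 'gripper_force': 0.0, 'grip_width': 0.9984849841000746}
```

View pics/top0.png

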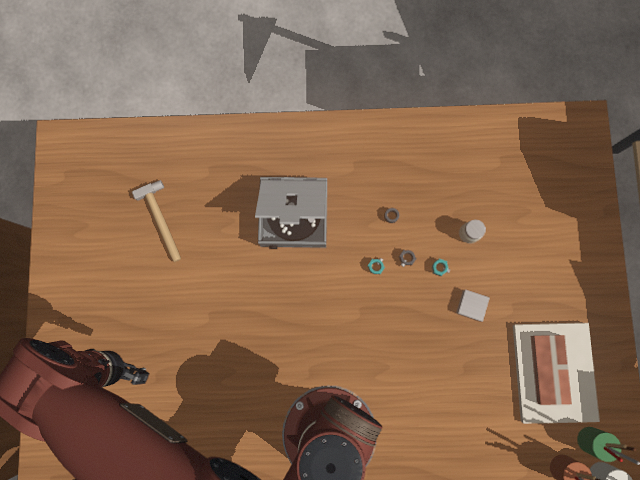

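View pics/scene0.png

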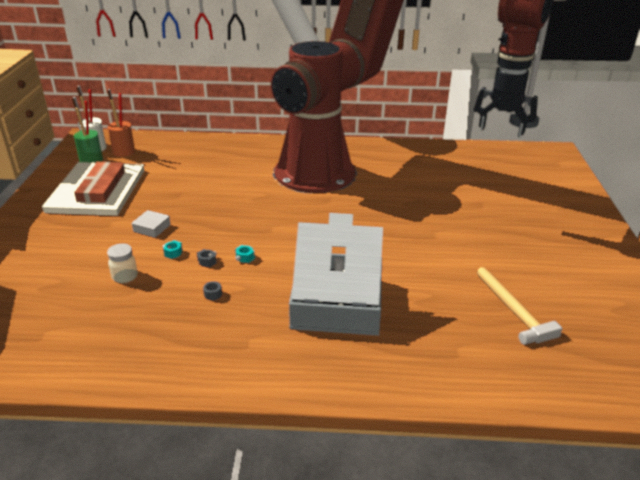

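Top view: tumbler centred near (292,212) with its hinge at the far side, hammer (158,220), jar (474,231), block (472,305). The candidates are dark rings at (391,215) and (407,257), and turquoise ones, not meant, at (376,266) and (441,267). In the scene view the dark rings are at (212,290) and (206,257). The collar is the dark one with a screw, so I'll enlarge to see which that is.

```bash
cat > h.py <<'E'
from plant import *
import cv2,numpy as np
from scipy.spatial.transform import Rotation as R
def cam(n,s=None):
    p=camera_params(n)
    if n=="wrist":
        T=np.eye(4);T[:3,:3]=R.from_rotvec(s["tcp_rot"]).as_matrix();T[:3,3]=s["tcp_pos"]
        T=T@p["tool_from_camera"]
    else:
        T=np.eye(4);T[:3,:3]=R.from_rotvec(p["attitude"]).as_matrix();T[:3,3]=p["position"]
    return p,T
def K(p): return np.array([[p["fx"],0,p["cx"]],[0,p["fy"],p["cy"]],[0,0,1.]]),np.array([p["k1"],0,0,0.])
def ray(c,uv):
    p,T=c;k,d=K(p)
    x=cv2.undistortPoints(np.array(uv,float).reshape(-1,1,2),k,d).reshape(-1,2)
    v=np.c_[x[:,0],-x[:,1],-np.ones(len(x))]@T[:3,:3].T
    return T[:3,3],v
def at_z(c,uv,z):
    o,v=ray(c,uv); return o+v*((np.asarray(z)-o[2])/v[:,2])[:,None]
def proj(c,P):
    p,T=c;k,d=K(p)
    q=(np.atleast_2d(P)-T[:3,3])@T[:3,:3]*[1,-1,-1]
    return cv2.projectPoints(q,np.zeros(3),np.zeros(3),k,d)[0].reshape(-1,2)
E
python3 - <<'E'
from h import *
t=cv2.imread("pics/top0.png"); s=cv2.imread("pics/scene0.png")
a=cv2.resize(t[195:285,355:460],None,fx=3.8,fy=3.8,interpolation=cv2.INTER_CUBIC)
b=cv2.resize(s[235:305,150:265],None,fx=3.4,fy=3.4,interpolation=cv2.INTER_CUBIC)
c=cv2.resize(t[165:255,245:340],None,fx=3.8,fy=3.8,interpolation=cv2.INTER_CUBIC)
o=np.zeros((590,800,3),np.uint8); o[:342,:399]=a; o[:342,400:400+c.shape[1]]=c; o[345:345+b.shape[0],:b.shape[1]]=b
cv2.imwrite("pics/crop0.png",o)
ct=cam("top");cs=cam("scene")
print(at_z(ct,[[391,215],[407,257],[376,266],[441,267]],24).round(0))
print(at_z(cs,[[212,287],[206,254]],24).round(0))
print("rim hinge-side corners z70", at_z(ct,[[262,178],[327,178]],70).round(0), "front rim", at_z(ct,[[259,246],[326,245]],70).round(0))
E
```

```text
[[ 596. -196.   24.]
 [ 474. -235.   24.]
 [ 452. -147.   24.]
 [ 443. -328.   24.]]
[[ 603. -198.   24.]
 [ 478. -236.   24.]]
rim hinge-side corners z70 [[705. 167.  70.]
 [699. -16.  70.]] front rim [[512. 178.  70.]
 [509.  -8.  70.]]
```

View pics/crop0.png

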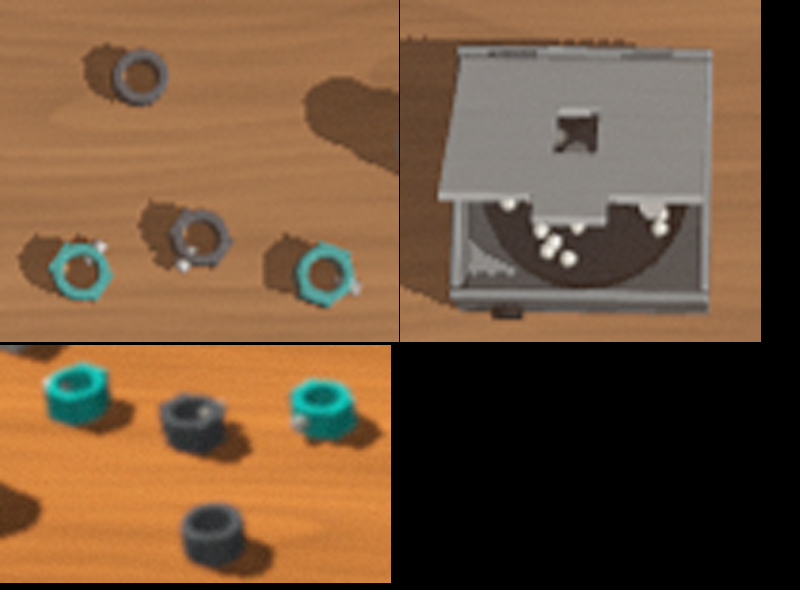

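The collar is the near dark ring at (407,257): it has wrench flats and its bright screw head is at (403,265). The dark ring at (391,215) is plain, so it is the spacer; the two with screws at (376,266) and (441,267) are turquoise. Next I fit the housing pose and the lid angle.

```bash
cat > fit.py <<'E'
from h import *
from scipy.optimize import least_squares
ct=cam("top");cs=cam("scene")
def lidp(r,y,a,t=6): return [80-r*np.cos(a)+t*np.sin(a),y,70+r*np.sin(a)+t*np.cos(a)]
def model(q):
    x,y,w,a=q;Rz=R.from_euler("z",w).as_matrix()
    H=lambda L:np.array(L)@Rz.T+[x,y,0]
    top=H([lidp(165,90,a),lidp(165,-90,a),[-95,95,70],[-95,-95,70]])
    sc=H([lidp(190,-25,a),lidp(190,25,a),lidp(165,-90,a),lidp(165,90,a),[95,-95,0],[95,95,0]])
    return np.r_[proj(ct,top),proj(cs,sc)]
obs=np.array([[255.5,216.5],[324.8,216.8],[259,246],[326.3,246],[329,214],[353,214],[299,225.5],[383,226.5],[291,328],[380,330]])
r=least_squares(lambda q:(model(q)-obs).ravel(),[606,80,-.03,.5],loss="soft_l1",x_scale=[10,10,.1,.1])
print(r.x.round(3));print((model(r.x)-obs).round(1))
print("collar, screw",at_z(ct,[[407.9,257.4]],24).round(1),at_z(ct,[[403.4,265]],12).round(1))
E
python3 fit.py
```

```text
[ 6.09762e+02  8.42960e+01 -1.80000e-02  6.98000e-01]
[[-0.7  1.7]
 [-0.5  0.4]
 [-1.2 -1.5]
 [ 0.2 -2.5]
 [ 0.2 -1.5]
 [-0.6 -0.5]
 [-0.7 -3.2]
 [-0.5 -0.6]
 [-0.3  0.6]
 [ 0.4  3.5]]
collar, screw [[ 473.1 -237.4   24. ]] [[ 453.2 -225.3   12. ]]
```

Call:
servo_tool:
  xyz:
    - [0, 0, -0.02]
    - [0, 0, -0.04]
    - [0, 0, -0.06]
    - [0, 0, -0.08]
    - [0, 0, -0.08]
  angular:
    - [0, 0, -0.1]
    - [0, 0, -0.2]
    - [0, 0, -0.3]
    - [0, 0, -0.42]
    - [0, 0, -0.46]
  gripper: -1

```text
clock: 0.72
tcp_pos: [214.8, 479.7, 312.5]
tcp_rot: [-0.065, 3.14, 0.003]
ft_force: [-0.5, -0.1, -0.6]
grip_width: -0.001
gripper_force: 0.0
```

Call:
servo_tool:
  xyz:
    - [-0.03, -0.04, 0]
    - [-0.065, -0.08, 0]
    - [-0.1, -0.12, 0]
    - [-0.135, -0.165, 0]
    - [-0.165, -0.205, 0]
  angular:
    - [0, 0, 0]
    - [0, 0, 0]
    - [0, 0, 0]
    - [0, 0, 0.06]
    - [0, 0, 0.06]

```text
clock: 1.35
tcp_pos: [388.3, 279.2, 311.1]
tcp_rot: [-0.034, -3.141, 0.0]
ft_force: [0.8, 1.4, 0.3]
grip_width: 0.003
gripper_force: 0.0
```

Call:
servo_tool:
  xyz:
    - [-0.025, -0.045, 0]
    - [-0.055, -0.09, 0]
    - [-0.085, -0.135, 0]
    - [-0.12, -0.18, 0]
    - [-0.15, -0.215, 0]
  angular:
    - [0, 0, 0]
    - [0, 0, 0]
    - [0, 0, 0]
    - [0, 0, 0]
    - [0, 0, 0]

```text
clock: 1.98
tcp_pos: [533.7, 60.7, 311.0]
tcp_rot: [-0.034, -3.141, 0.0]
ft_force: [1.6, -0.7, 0.8]
grip_width: 0.003
gripper_force: 0.0
```

```bash
python3 - <<'E'
from h import *
s=get_state();f=grab_frame("wrist");cv2.imwrite("pics/w1.png",f)
import pickle;pickle.dump(s,open("w1.pkl","wb"))
print(s["clock"],s["tcp_pos"],s["tcp_rot"],s["qpos"])
E
```

```text
1.975 [533.66329909  60.72980354 311.01346272] [-3.42309411e-02 -3.14099060e+00  8.98552545e-05] [-2.27988241e-02  2.85610201e-01  4.79150307e-02  1.33351598e+00
 -6.21523043e-05 -1.00340314e-03]
```

View pics/w1.png

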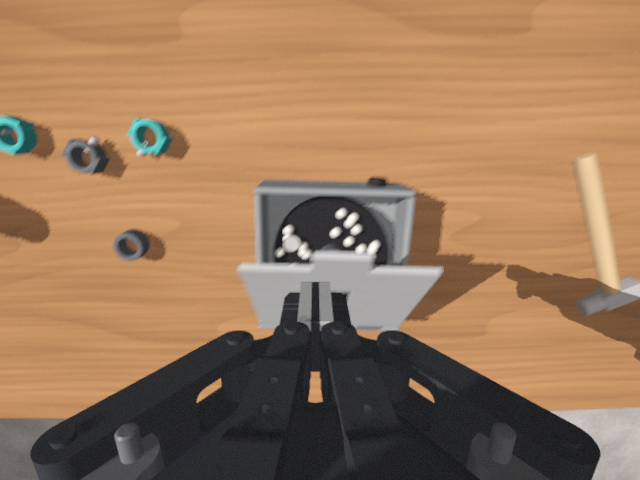

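The wrist view shows the lid's front edge from (240,266) to (441,269), the front rim from (257,184) to (413,187), and the collar at (85,156) with its screw at (92,141).

```bash
cat >> fit.py <<'E'
import pickle
cw=cam("wrist",pickle.load(open("w1.pkl","rb")))
def m2(q):
    x,y,w,a=q;Rz=R.from_euler("z",w).as_matrix();H=lambda L:np.array(L)@Rz.T+[x,y,0]
    return np.r_[model(q),proj(cw,H([lidp(165,-90,a),lidp(165,90,a),[-95,-95,70],[-95,95,70]]))]
o2=np.r_[obs,[[240,265],[441,268],[257,183],[413,186]]]
r=least_squares(lambda q:(m2(q)-o2).ravel(),r.x,loss="soft_l1",x_scale=[10,10,.1,.1])
print(r.x.round(3));print((m2(r.x)-o2)[-4:].round(1))
print(at_z(cw,[[85,154]],24).round(1),at_z(cw,[[92.5,141]],12).round(1))
E
python3 fit.py
```

```text
[ 6.09762e+02  8.42960e+01 -1.80000e-02  6.98000e-01]
[[-0.7  1.7]
 [-0.5  0.4]
 [-1.2 -1.5]
 [ 0.2 -2.5]
 [ 0.2 -1.5]
 [-0.6 -0.5]
 [-0.7 -3.2]
 [-0.5 -0.6]
 [-0.3  0.6]
 [ 0.4  3.5]]
collar, screw [[ 473.1 -237.4   24. ]] [[ 453.2 -225.3   12. ]]
[ 6.10244e+02  8.19250e+01 -3.50000e-02  7.21000e-01]
[[ 1.3 -0.1]
 [ 3.8 -0.7]
 [-1.6  0.6]
 [ 5.8 -0.2]]
[[ 475.  -234.6   24. ]] [[ 459.4 -229.2   12. ]]
```

Call:
servo_tool:
  xyz:
    - [-0.025, 0.011, 0.03]
    - [-0.05, 0.022, 0.07]
    - [-0.05, 0.022, 0.11]
    - [-0.05, 0.022, 0.115]
  angular:
    - [0, 0, 0]
    - [0, 0, 0]
    - [0, 0, 0]
    - [0, 0, 0]

```text
clock: 2.52
tcp_pos: [581.2, 83.8, 193.4]
tcp_rot: [-0.032, -3.135, 0.0]
ft_force: [-0.5, -0.4, 0.5]
grip_width: -0.004
gripper_force: 0.0
```

Call:
servo_tool:
  xyz:
    - [0.0, 0, 0.02]
    - [0.003, 0, 0.033]
    - [0.011, 0, 0.045]
    - [0.019, 0, 0.055]
    - [0.019, 0, 0.055]
  angular:
    - [0, 0, 0]
    - [0, 0, 0]
    - [0, 0, 0]
    - [0, 0, 0]
    - [0, 0, 0]

```text
clock: 3.15
tcp_pos: [563.3, 84.1, 141.3]
tcp_rot: [-0.033, -3.14, 0.0]
ft_force: [-0.5, 0.6, 0.5]
grip_width: -0.002
gripper_force: 0.0
```

Call:
servo_tool:
  xyz:
    - [0.005, 0, 0.01]
    - [0.01, 0, 0.022]
    - [0.013, 0, 0.033]
    - [0.016, 0, 0.043]
    - [0.016, 0, 0.043]
  angular:
    - [0, 0, 0]
    - [0, 0, 0]
    - [0, 0, 0]
    - [0, 0, 0]
    - [0, 0, 0]

```text
clock: 3.78
tcp_pos: [547.0, 84.4, 97.2]
tcp_rot: [-0.033, -3.139, 0.0]
ft_force: [0.9, -0.8, 0.6]
grip_width: 0.001
gripper_force: 0.0
```

Call:
servo_tool:
  xyz:
    - [0.001, 0, 0.006]
    - [0.001, 0, 0.012]
    - [0.001, 0, 0.017]
    - [0.001, 0, 0.02]
    - [0.001, 0, 0.021]
  angular:
    - [0, 0, 0]
    - [0, 0, 0]
    - [0, 0, 0]
    - [0, 0, 0]
    - [0, 0, 0]

```text
clock: 4.4
tcp_pos: [547.2, 84.5, 77.1]
tcp_rot: [-0.033, -3.141, 0.0]
ft_force: [-0.9, -0.6, 1.5]
grip_width: -0.001
gripper_force: 0.9
```

Call:
servo_tool:
  xyz:
    - [0, 0, 0.002]
    - [0, 0, 0.004]
    - [0, 0, 0.004]
  angular:
    - [0, 0, 0]
    - [0, 0, 0]
    - [0, 0, 0]

```text
clock: 4.78
tcp_pos: [547.5, 84.5, 75.8]
tcp_rot: [0.033, 3.14, -0.0]
ft_force: [-10.1, -0.7, 31.7]
grip_width: 0.0
gripper_force: 15.6
```

```bash
python3 - <<'E'
from h import *
s=get_state();f=grab_frame("wrist")
print(s["tcp_pos"],s["ft_force"],s["tau"])
g=grab_frame("scene")
o=np.zeros((480,800,3),np.uint8);o[:240,:320]=cv2.resize(f,(320,240));o[:480,320:]=cv2.resize(g[160:360,240:440],(480,480),interpolation=cv2.INTER_CUBIC)
cv2.imwrite("pics/w2.png",o)
E
```

```text
[547.50451767  84.46430511  75.78842547] [-10.09314415  -0.72673823  31.6703829 ] [-6.16281889e-01 -4.61686635e+01  2.56986094e+01 -4.96395171e+00
  1.21343387e-01 -9.09178325e-04]
```

View pics/w2.png

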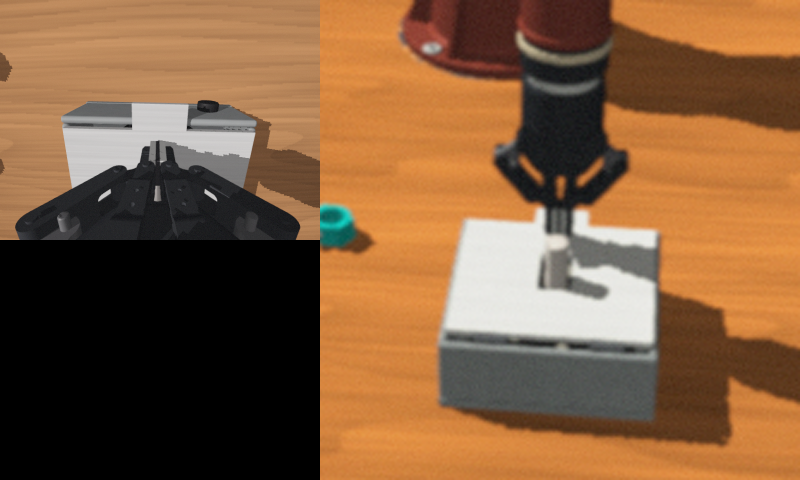

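The lid is down: the tip is at z=75.8 with 32 N. The lid lies flat, the tab spans columns 264–374 in the wrist view, and the spindle stands through the slot. Next I put the camera straight above the spindle.

Call:
servo_tool:
  xyz:
    - [0, 0, -0.05]
    - [0, 0, -0.1]
    - [-0.05, -0.001, -0.11]
    - [-0.1, -0.001, -0.11]
    - [-0.138, -0.001, -0.09]
  angular:
    - [0, 0, 0]
    - [0, 0, 0]
    - [0, 0, 0]
    - [0, 0, 0]
    - [0, 0, 0]

```text
clock: 5.5
tcp_pos: [688.6, 80.4, 164.9]
tcp_rot: [0.033, 3.137, 0.0]
ft_force: [-0.0, 0.2, -0.2]
grip_width: -0.0
gripper_force: 0.0
```

Call:
servo_tool:
  xyz:
    - [0, 0, 0.02]
    - [0, 0, 0.03]
    - [0, 0, 0.03]
  angular:
    - [0, 0, 0]
    - [0, 0, 0]
    - [0, 0, 0]

```text
clock: 5.88
tcp_pos: [684.6, 80.6, 132.9]
tcp_rot: [-0.033, -3.14, 0.0]
ft_force: [0.3, -1.1, 0.7]
grip_width: -0.001
gripper_force: 0.0
```

```bash
python3 - <<'E'
from h import *
import pickle
s=get_state();f=grab_frame("wrist");cv2.imwrite("pics/w3.png",f);pickle.dump(s,open("w3.pkl","wb"))
print(s["tcp_pos"],s["tcp_rot"],s["ft_force"])
c=cam("wrist",s);u=proj(c,[610,82,118])[0];print(u)
u=u.astype(int);x0,y0=max(u[0]-100,0),max(u[1]-100,0)
cr=f[y0:y0+200,x0:x0+200];print(x0,y0,cr.shape)
o=np.zeros((600,800,3),np.uint8);cr=cv2.resize(cr,None,fx=2.9,fy=2.9,interpolation=cv2.INTER_CUBIC);o[:cr.shape[0],:cr.shape[1]]=cr
o[:150,600:800]=cv2.resize(f,(200,150))
cv2.imwrite("pics/w3c.png",o)
E
```

```text
[684.59904119  80.63350906 132.89485942] [-3.25208220e-02 -3.14025005e+00  8.97689893e-06] [ 0.29950665 -1.10456129  0.66598395]
[317.95587482 136.24073268]
217 36 (200, 200, 3)
```

View pics/w3c.png

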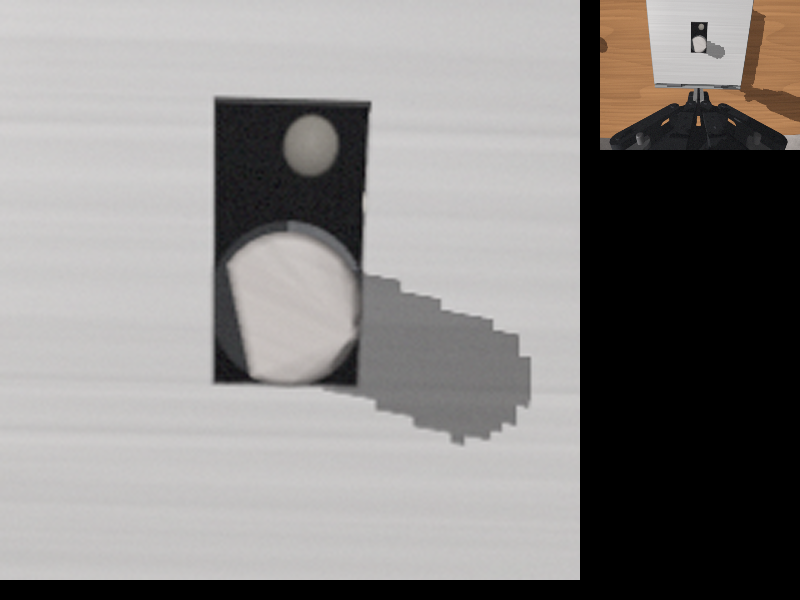

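The spindle's flat is on the left (-y) side, from crop (228,264) to (250,376), about 1.8 rad ccw of the tab. The spindle's centre is at crop (288,305). I'll measure exactly.

```bash
python3 - <<'E'
from h import *
import pickle
s=pickle.load(open("w3.pkl","rb"));c=cam("wrist",s)
full=lambda p:np.array(p)/2.9+[217,36]
S=at_z(c,full([[215,98],[370,102],[358,385],[213,383]]),76);print("slot",S.round(1))
for a,b,n in((0,1,"y"),(3,2,"y"),(3,0,"-x"),(2,1,"-x")):
    d=S[b]-S[a];print(n,np.linalg.norm(d[:2]).round(1),(np.arctan2(d[1],d[0])-{"y":np.pi/2,"-x":np.pi}[n]+np.pi)%(2*np.pi)-np.pi)
F=at_z(c,full([[228,264],[250,376]]),118);d=F[1]-F[0];
nrm=np.arctan2(-d[0],d[1])
print("flat",F.round(1),np.linalg.norm(d),"normal angles",nrm,nrm+np.pi)
# fit top face circle (bright)
f=cv2.imread("pics/w3.png");P=full([[228,264],[288,233],[355,268],[357,328],[288,384],[250,376],[320,240]])
Q=at_z(c,P,118)[:,:2];A=np.c_[2*Q,np.ones(len(Q))];x=np.linalg.lstsq(A,(Q**2).sum(1),rcond=None)[0]
print("centre",x[:2],"r",np.sqrt(x[2]+x[0]**2+x[1]**2))
m=(S[2]+S[3])/2;print("slot-back mid",m, "hinge-back-> axis +(-16 mm)")
E
```

```text
slot [[574.8  68.2  76. ]
 [576.1  97.6  76. ]
 [629.2  95.4  76. ]
 [628.2  65.6  76. ]]
y 29.4 -0.04453260649644175
y 29.8 -0.03443997469428872
-x 53.5 -0.04862785160494143
-x 53.2 -0.04235136081817492
flat [[605.8  71.9 118. ]
 [623.1  74.8 118. ]] 17.602087061701354 normal angles -1.40453703154581 1.737055622043983
centre [612.91965305  81.18285168] r 11.745457259435355
slot-back mid [628.68146217  80.50016334  76.        ] hinge-back-> axis +(-16 mm)
```

Call:
servo_tool:
  xyz:
    - [0, 0, -0.025]
    - [0.036, 0, -0.025]
    - [0.072, -0.001, -0.025]
    - [0.072, -0.001, -0.025]
    - [0.072, -0.001, -0.01]
  angular:
    - [0, 0, 0]
    - [0, 0, -0.1]
    - [0, 0, -0.187]
    - [0, 0, -0.187]
    - [0, 0, -0.187]
  gripper: 0.1
  force: 20

```text
clock: 6.55
tcp_pos: [615.4, 81.1, 145.2]
tcp_rot: [-0.259, 3.126, -0.001]
ft_force: [-0.0, -0.6, -0.2]
grip_width: 0.547
gripper_force: 0.0
```

Call:
servo_tool:
  xyz:
    - [0, 0, 0.0]
    - [0, 0, 0.0]
  angular:
    - [0, 0, 0]
    - [0, 0, 0]

```text
clock: 6.8
tcp_pos: [613.7, 81.0, 142.9]
tcp_rot: [0.26, -3.13, -0.0]
ft_force: [0.8, -0.5, 0.3]
grip_width: 0.549
gripper_force: 0.0
```

Call:
servo_tool:
  xyz:
    - [0.001, 0, 0.03]
    - [0.001, 0, 0.055]
    - [0.001, 0, 0.061]
    - [0.001, 0, 0.061]
  angular:
    - [0, 0, 0]
    - [0, 0, 0]
    - [0, 0, 0]
    - [0, 0, 0]

```text
clock: 7.3
tcp_pos: [612.6, 80.9, 82.5]
tcp_rot: [-0.261, 3.131, -0.0]
ft_force: [-0.5, -0.6, -0.2]
grip_width: 0.549
gripper_force: 0.0
```

Call:
servo_tool:
  xyz:
    - [0, 0, 0]
    - [0, 0, 0]
    - [0, 0, 0]
    - [0, 0, 0]
  angular:
    - [0, 0, 0]
    - [0, 0, 0]
    - [0, 0, 0]
    - [0, 0, 0]
  gripper: -1
  force: 25

```text
clock: 7.8
tcp_pos: [612.6, 84.3, 83.8]
tcp_rot: [-0.264, 3.128, 0.009]
ft_force: [-2.9, 15.4, 5.0]
grip_width: 0.227
gripper_force: 28.5
```

Call:
servo_tool:
  xyz:
    - [0, 0.0035, 0]
    - [0, 0.0035, 0]
    - [0, 0.0035, 0]
  angular:
    - [0, 0, 0]
    - [0, 0, 0]
    - [0, 0, 0]

```text
clock: 8.18
tcp_pos: [612.6, 84.4, 83.8]
tcp_rot: [-0.261, 3.128, 0.0]
ft_force: [-1.2, 1.3, 6.8]
grip_width: 0.228
gripper_force: 30.6
```

Call:
servo_tool:
  xyz:
    - [-0.0004, 0, 0]
    - [-0.0007, -0.0001, 0]
    - [-0.001, -0.0003, 0]
    - [-0.0013, -0.0005, 0]
    - [-0.0016, -0.0007, 0]
  angular:
    - [0, 0, 0.178]
    - [0, 0, 0.356]
    - [0, 0, 0.534]
    - [0, 0, 0.712]
    - [0, 0, 0.89]

```text
clock: 8.8
tcp_pos: [614.2, 83.9, 83.8]
tcp_rot: [1.12, 2.933, 0.001]
ft_force: [-1.9, 0.3, 7.5]
grip_width: 0.228
gripper_force: 30.5
```

Call:
servo_tool:
  xyz:
    - [-0.0004, 0, 0]
    - [-0.0007, -0.0001, 0]
    - [-0.001, -0.0003, 0]
    - [-0.0013, -0.0005, 0]
    - [-0.0016, -0.0007, 0]
  angular:
    - [0, 0, 0.178]
    - [0, 0, 0.356]
    - [0, 0, 0.534]
    - [0, 0, 0.712]
    - [0, 0, 0.89]

```text
clock: 9.43
tcp_pos: [614.7, 82.3, 83.8]
tcp_rot: [2.274, 2.166, 0.002]
ft_force: [-3.4, -0.3, 9.3]
grip_width: 0.228
gripper_force: 30.7
```

Call:
servo_tool:
  xyz:
    - [0, 0, 0]
    - [0, 0, 0]
  angular:
    - [0, 0, 0]
    - [0, 0, 0]

```text
clock: 9.68
tcp_pos: [614.7, 82.3, 83.8]
tcp_rot: [2.268, 2.172, 0.002]
ft_force: [-2.5, -0.0, 8.7]
grip_width: 0.227
gripper_force: 30.5
```

Call:
servo_tool:
  xyz:
    - [0, 0, 0]
    - [0, 0, 0]
    - [0, 0, -0.03]
    - [0, 0, -0.08]
    - [0, 0, -0.12]
  angular:
    - [0, 0, 0]
    - [0, 0, 0]
    - [0, 0, 0]
    - [0, 0, 0]
    - [0, 0, 0]
  gripper: 0.2

```text
clock: 10.3
tcp_pos: [614.3, 82.3, 204.1]
tcp_rot: [2.268, 2.173, 0.001]
ft_force: [-0.5, -0.6, -0.8]
grip_width: 0.6
gripper_force: 0.0
```

Call:
servo_tool:
  xyz:
    - [-0.055, -0.01, 0]
    - [-0.11, -0.02, 0]
    - [-0.165, -0.03, 0]
    - [-0.22, -0.04, 0]
    - [-0.275, -0.05, 0]
  angular:
    - [0, 0, -0.17]
    - [0, 0, -0.34]
    - [0, 0, -0.51]
    - [0, 0, -0.68]
    - [0, 0, -0.85]
  gripper: 0.5

```text
clock: 10.92
tcp_pos: [551.8, -192.0, 202.4]
tcp_rot: [1.163, 2.918, -0.0]
ft_force: [0.5, -0.1, -0.3]
grip_width: 0.752
gripper_force: 0.0
```

Call:
servo_tool:
  xyz:
    - [-0.022, -0.03, 0.02]
    - [-0.044, -0.059, 0.04]
    - [-0.044, -0.059, 0.06]
    - [-0.044, -0.059, 0.07]
    - [-0.044, -0.059, 0.07]
  angular:
    - [0, 0, -0.18]
    - [0, 0, -0.36]
    - [0, 0, -0.36]
    - [0, 0, -0.36]
    - [0, 0, -0.36]

```text
clock: 11.55
tcp_pos: [543.0, -262.7, 131.9]
tcp_rot: [-0.63, -3.077, -0.001]
ft_force: [-0.7, 0.1, 0.4]
grip_width: 0.746
gripper_force: 0.0
```

```bash
python3 - <<'E'
from h import *
import pickle
s=get_state();f=grab_frame("wrist");cv2.imwrite("pics/w4.png",f);pickle.dump(s,open("w4.pkl","wb"))
print(s["tcp_pos"],s["tcp_rot"])
c=cam("wrist",s);u=proj(c,[474,-236,24])[0];print(u)
u=u.astype(int);x0,y0=max(u[0]-75,0),max(u[1]-75,0);print(x0,y0)
o=np.zeros((600,800,3),np.uint8);o[:600,:600]=cv2.resize(f[y0:y0+150,x0:x0+150],(600,600),interpolation=cv2.INTER_CUBIC);o[:150,600:]=cv2.resize(f,(200,150))
cv2.imwrite("pics/w4c.png",o)
E
```

```text
[ 543.04127445 -262.70885574  131.89040602] [-6.29552880e-01 -3.07672362e+00 -6.93348616e-04]
[313.36666526 135.32735434]
238 60
```

View pics/w4c.png

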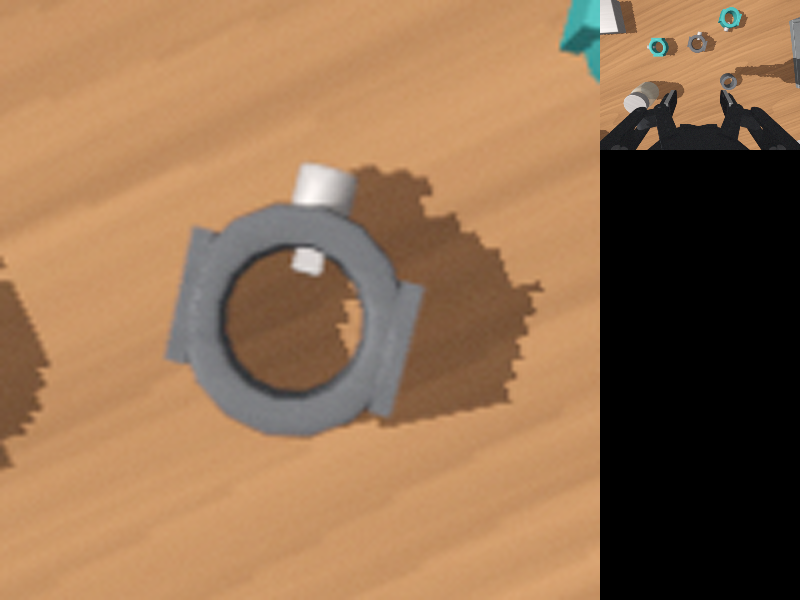

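The collar is confirmed. It is dark, with the screw head at crop (325,187), its tip at (308,262), the bore centre at (293,320), and wrench flats on the left and right edges.

```bash
python3 - <<'E'
from h import *
import pickle
s=pickle.load(open("w4.pkl","rb"));c=cam("wrist",s)
F=lambda p:np.array(p)/4+[238,60]
C=at_z(c,F([[194,228],[170,360],[424,288],[386,415]]),24)
print("flat corners",C.round(1)); print("lens",np.linalg.norm(C[1]-C[0]),np.linalg.norm(C[3]-C[2]),"centre",C.mean(0))
for a,b in((1,0),(3,2)):
    d=C[b]-C[a];print("-x dir",np.arctan2(d[1],d[0]))
print("ring centre",at_z(c,F([[294,320]]),24))
ob=at_z(c,F([[189,320],[293,204],[298,436]]),24);print(ob.round(1))
h=at_z(c,F([[325,187],[308,262]]),[12,12]);print("screw",h.round(1))
d=h[0]-h[1];print("screw dir",np.arctan2(d[1],d[0]))
print("tool x dir",np.arctan2(*(R.from_rotvec(s["tcp_rot"]).as_matrix()[[1,0],0])))
E
```

```text
flat corners [[ 454.8 -248.7   24. ]
 [ 474.  -262.3   24. ]
 [ 480.6 -214.6   24. ]
 [ 498.9 -229.5   24. ]]
lens 23.529340396406106 23.568922147970177 centre [ 477.06727641 -238.81098733   24.        ]
-x dir 2.524680249634688
-x dir 2.457762935789861
ring centre [[ 476.47629841 -238.54485558   24.        ]]
[[ 468.9 -256.2   24. ]
 [ 458.1 -230.8   24. ]
 [ 496.  -246.1   24. ]]
screw [[ 456.9 -224.    12. ]
 [ 468.  -232.1   12. ]]
screw dir 2.5045760353279385
tool x dir 2.7379289219007235
```

Call:
servo_tool:
  xyz:
    - [0.035, -0.002, 0.02]
    - [0.07, -0.004, 0.04]
    - [0.07, -0.004, 0.07]
    - [0.07, -0.004, 0.07]
  angular:
    - [0, 0, 0.12]
    - [0, 0, 0.243]
    - [0, 0, 0.243]
    - [0, 0, 0.243]

```text
clock: 12.1
tcp_pos: [476.8, -238.6, 61.9]
tcp_rot: [-0.997, -2.977, -0.001]
ft_force: [0.3, -0.0, 0.5]
grip_width: 0.749
gripper_force: 0.0
```

Call:
servo_tool:
  xyz:
    - [0, 0, 0.025]
    - [0, 0, 0.045]
    - [0, 0, 0.058]
    - [0, 0, 0.058]
  angular:
    - [0, 0, 0]
    - [0, 0, 0]
    - [0, 0, 0]
    - [0, 0, 0]

```text
clock: 12.6
tcp_pos: [477.7, -239.5, 4.5]
tcp_rot: [-0.998, -2.979, -0.0]
ft_force: [-0.1, 0.3, 0.1]
grip_width: 0.747
gripper_force: 0.0
```

Call:
servo_tool:
  xyz:
    - [0, 0, 0]
    - [0, 0, 0]
    - [0, 0, 0]
    - [0, 0, 0]
  angular:
    - [0, 0, 0]
    - [0, 0, 0]
    - [0, 0, 0]
    - [0, 0, 0]
  gripper: -1
  force: 60

```text
clock: 13.1
tcp_pos: [478.2, -240.0, 5.6]
tcp_rot: [0.998, 2.977, -0.001]
ft_force: [-0.7, -0.4, 5.9]
grip_width: 0.489
gripper_force: 61.4
```

Call:
servo_tool:
  xyz:
    - [0, 0, -0.04]
    - [0, 0, -0.09]
    - [0, 0, -0.14]
    - [0.013, 0.05, -0.16]
    - [0.026, 0.1, -0.16]
  angular:
    - [0, 0, 0]
    - [0, 0, 0]
    - [0, 0, 0]
    - [0, 0, 0]
    - [0, 0, 0]

```text
clock: 13.72
tcp_pos: [518.6, -143.9, 167.2]
tcp_rot: [0.999, 2.973, -0.001]
ft_force: [0.3, -0.7, -0.7]
grip_width: 0.488
gripper_force: 61.5
```

Call:
servo_tool:
  xyz:
    - [0.013, 0.05, 0]
    - [0.026, 0.1, 0]
    - [0.039, 0.15, 0]
    - [0.051, 0.2, 0]
    - [0.061, 0.238, 0]
  angular:
    - [0, 0, -0.12]
    - [0, 0, -0.24]
    - [0, 0, -0.36]
    - [0, 0, -0.48]
    - [0, 0, -0.605]

```text
clock: 14.35
tcp_pos: [612.3, 84.8, 165.0]
tcp_rot: [0.058, 3.14, 0.0]
ft_force: [0.7, -1.4, -0.8]
grip_width: 0.488
gripper_force: 61.5
```

Call:
servo_tool:
  xyz:
    - [0, 0, 0]
    - [0, 0, 0]
    - [0, 0, 0]
  angular:
    - [0, 0, 0]
    - [0, 0, 0]
    - [0, 0, 0]

```text
clock: 14.72
tcp_pos: [611.4, 81.6, 164.5]
tcp_rot: [-0.069, -3.141, 0.0]
ft_force: [0.5, -0.0, -1.4]
grip_width: 0.491
gripper_force: 61.5
```

```bash
python3 - <<'E'
from h import *
import pickle
s=get_state();f=grab_frame("wrist");g=grab_frame("scene");pickle.dump(s,open("w5.pkl","wb"))
print(s["tcp_pos"],s["tcp_rot"],s["ft_force"],s["grip_width"]);M=R.from_rotvec(s["tcp_rot"]).as_matrix();print("toolx",np.arctan2(M[1,0],M[0,0]),M[:,2])
o=np.zeros((600,800,3),np.uint8);o[:480,:480]=cv2.resize(f[140:300,240:400],(480,480),interpolation=cv2.INTER_CUBIC)
o[:320,480:]=cv2.resize(g[160:320,260:420],(320,320),interpolation=cv2.INTER_CUBIC)
cv2.imwrite("pics/w5.png",o)
E
```

```text
[611.35674923  81.58853503 164.54443901] [-6.89370610e-02 -3.14079529e+00  3.41536945e-04] [ 0.47549788 -0.02050076 -1.41916937] 0.4906352428808092
toolx 3.0977018591800536 [-4.56540189e-05 -2.16482313e-04 -9.99999976e-01]
```

View pics/w5.png

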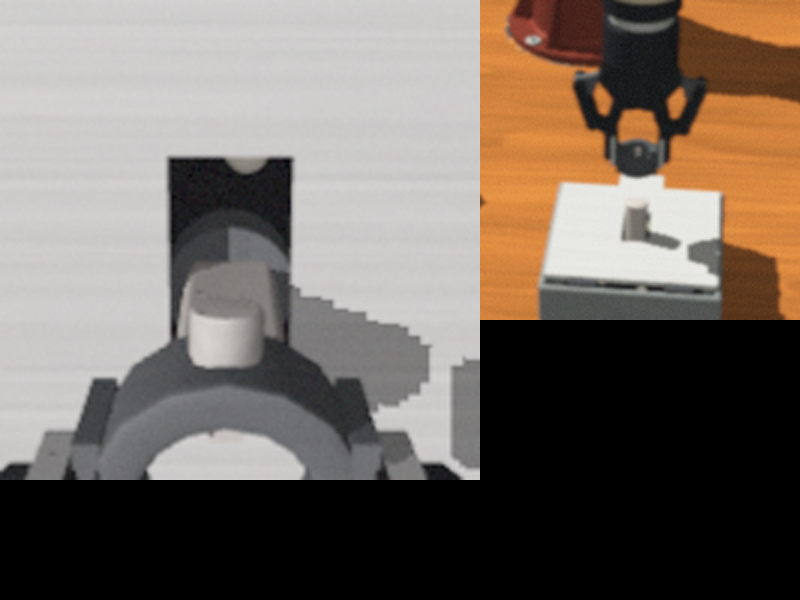

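The flat now faces the tab and the screw leads. I'll check whether the collar hangs level in the grip by drawing the expected outline over the images.

```bash
python3 - <<'E'
from h import *
import pickle
s=get_state();f=grab_frame("wrist");g=grab_frame("scene")
M=R.from_rotvec(s["tcp_rot"]).as_matrix()
def C(p,t=0): # collar coords (x,y,z) pitched by t about pinch line at z=13
    p=np.atleast_2d(p).astype(float); p=R.from_euler("y",t).apply(p-[0,0,13])+[0,0,13]
    return s["tcp_pos"]+np.c_[-p[:,0],p[:,1],5.6-p[:,2]]@M.T
a=np.linspace(0,2*np.pi,60);ci=lambda r,z:np.c_[r*np.cos(a),r*np.sin(a),0*a+z]
o=np.zeros((560,800,3),np.uint8)
for j,t in enumerate((0,)):
  for im,n,(x,y,w,k),ox in((f,"wrist",(235,200,160,2.5),0),(g,"scene",(315,200,80,5),400)):
    c=cam(n,s);cr=cv2.resize(im[y:y+w,x:x+w],(400,400),interpolation=cv2.INTER_CUBIC);raw=cr.copy()
    for P,col in((ci(21,24),(0,255,0)),(ci(13.5,24),(0,255,255)),(ci(21,0),(255,0,0))):
        cv2.polylines(cr,[((proj(c,C(P,t))-[x,y])*k).astype(np.int32)],True,col,1)
    q=((proj(c,C([[-28,0,12]],t))[0]-[x,y])*k).astype(int);cv2.circle(cr,tuple(map(int,q)),4,(0,0,255),1)
    o[:400,ox:ox+400]=cr; o[400:,ox+100:ox+260]=cv2.resize(raw[100:300,100:300],(160,160))
cv2.imwrite("pics/w6.png",o)
E
```

```text
(no output)
```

View pics/w6.png

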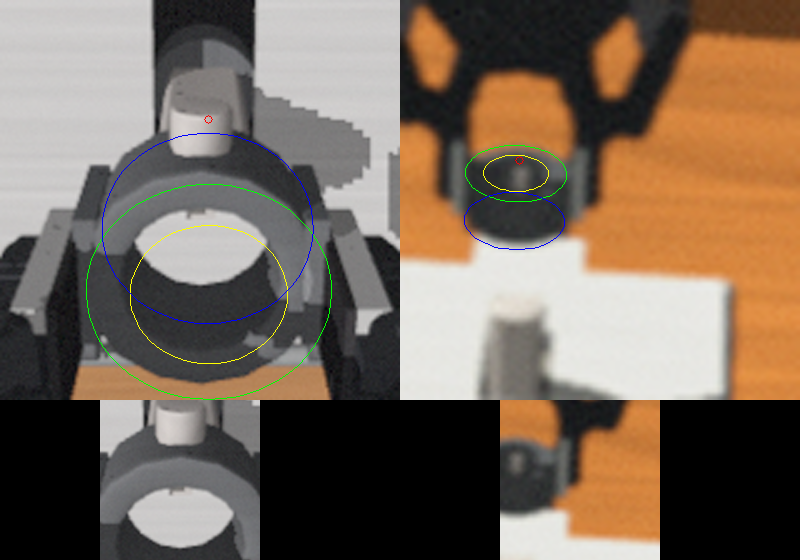

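The collar hangs level. It sits about 2.5 mm ahead of the TCP along tool x, consistent with the arm's drift during the grip, so I correct for that and descend.

Call:
servo_tool:
  xyz:
    - [-0.0038, 0.001, 0.01]
    - [-0.0038, 0.001, 0.025]
    - [-0.0038, 0.001, 0.036]
    - [-0.0038, 0.001, 0.036]
    - [-0.0038, 0.001, 0.036]
  angular:
    - [0, 0, 0]
    - [0, 0, 0]
    - [0, 0, 0]
    - [0, 0, 0]
    - [0, 0, 0]

```text
clock: 15.55
tcp_pos: [615.6, 83.6, 128.4]
tcp_rot: [0.066, 3.141, 0.0]
ft_force: [1.2, 0.3, -1.0]
grip_width: 0.485
gripper_force: 61.5
```

Call:
servo_tool:
  xyz:
    - [0, 0, 0.002]
    - [0, 0, 0.004]
    - [0, 0, 0.006]
    - [0, 0, 0.006]
  angular:
    - [0, 0, 0]
    - [0, 0, 0]
    - [0, 0, 0]
    - [0, 0, 0]

```text
clock: 16.05
tcp_pos: [615.3, 83.5, 122.2]
tcp_rot: [-0.066, -3.141, -0.0]
ft_force: [-0.7, 0.3, -1.0]
grip_width: 0.488
gripper_force: 61.5
```

Call:
servo_tool:
  xyz:
    - [0, -0.001, 0.0]
    - [0, -0.001, 0.002]
    - [0, -0.001, 0.004]
    - [0, -0.001, 0.004]
  angular:
    - [0, 0, 0]
    - [0, 0, 0]
    - [0, 0, 0]
    - [0, 0, 0]

```text
clock: 16.55
tcp_pos: [615.3, 82.6, 118.1]
tcp_rot: [-0.066, -3.14, -0.0]
ft_force: [0.6, 0.8, -1.2]
grip_width: 0.489
gripper_force: 61.5
```

Call:
servo_tool:
  xyz:
    - [0, 0, 0.002]
    - [0, 0, 0.004]
    - [0, 0, 0.006]
    - [0, 0, 0.006]
  angular:
    - [0, 0, 0]
    - [0, 0, 0]
    - [0, 0, 0]
    - [0, 0, 0]

```text
clock: 17.05
tcp_pos: [615.3, 82.6, 112.1]
tcp_rot: [-0.066, -3.141, 0.0]
ft_force: [1.0, -0.4, -1.8]
grip_width: 0.485
gripper_force: 61.5
```

Call:
servo_tool:
  xyz:
    - [0, 0, 0.002]
    - [0, 0, 0.004]
    - [0, 0, 0.004]
  angular:
    - [0, 0, 0]
    - [0, 0, 0]
    - [0, 0, 0]

```text
clock: 17.42
tcp_pos: [615.3, 82.5, 108.1]
tcp_rot: [-0.066, -3.141, 0.0]
ft_force: [-0.0, -1.0, -1.9]
grip_width: 0.486
gripper_force: 61.5
```

Call:
servo_tool:
  xyz:
    - [0, 0, 0.004]
    - [0, 0, 0.008]
    - [0, 0, 0.01]
    - [0, 0, 0.01]
  angular:
    - [0, 0, 0]
    - [0, 0, 0]
    - [0, 0, 0]
    - [0, 0, 0]

```text
clock: 17.92
tcp_pos: [615.3, 82.5, 98.1]
tcp_rot: [-0.066, -3.141, 0.0]
ft_force: [-0.3, -0.1, -1.1]
grip_width: 0.485
gripper_force: 61.5
```

Call:
servo_tool:
  xyz:
    - [0, 0, 0.004]
    - [0, 0, 0.008]
    - [0, 0, 0.01]
    - [0, 0, 0.01]
  angular:
    - [0, 0, 0]
    - [0, 0, 0]
    - [0, 0, 0]
    - [0, 0, 0]

```text
clock: 18.42
tcp_pos: [615.3, 82.5, 88.1]
tcp_rot: [-0.066, -3.141, 0.0]
ft_force: [-0.2, -0.1, -1.7]
grip_width: 0.485
gripper_force: 61.5
```

Call:
servo_tool:
  xyz:
    - [0, 0, 0.002]
    - [0, 0, 0.004]
    - [0, 0, 0.006]
    - [0, 0, 0.006]
  angular:
    - [0, 0, 0]
    - [0, 0, 0]
    - [0, 0, 0]
    - [0, 0, 0]

```text
clock: 18.92
tcp_pos: [615.3, 82.6, 82.1]
tcp_rot: [-0.066, -3.141, 0.0]
ft_force: [0.2, 0.2, -1.4]
grip_width: 0.491
gripper_force: 61.5
```

Call:
servo_tool:
  xyz:
    - [0, 0, 0.001]
    - [0, 0, 0.0015]
    - [0, 0, 0.0015]
  angular:
    - [0, 0, 0]
    - [0, 0, 0]
    - [0, 0, 0]

```text
clock: 19.3
tcp_pos: [615.5, 82.5, 81.6]
tcp_rot: [0.066, 3.14, -0.0]
ft_force: [-2.6, -0.1, 6.4]
grip_width: 0.488
gripper_force: 62.5
```

Call:
servo_tool:
  xyz:
    - [0, 0, 0.001]
    - [0, 0, 0.0015]
    - [0, 0, 0.0015]
    - [0, 0, 0.0015]
  angular:
    - [0, 0, 0]
    - [0, 0, 0]
    - [0, 0, 0]
    - [0, 0, 0]

```text
clock: 19.8
tcp_pos: [615.6, 82.5, 81.5]
tcp_rot: [0.066, 3.14, -0.0]
ft_force: [-7.4, -0.5, 19.7]
grip_width: 0.492
gripper_force: 64.2
```

```bash
python3 - <<'E'
from h import *
s=get_state();f=grab_frame("wrist");g=grab_frame("scene")
print(s["clock"],s["tcp_pos"],s["ft_force"],s["ft_torque"],s["grip_width"]);M=R.from_rotvec(s["tcp_rot"]).as_matrix();print(np.arctan2(M[1,0],M[0,0]))
o=np.zeros((480,800,3),np.uint8);o[:480,:480]=cv2.resize(f[120:280,235:395],(480,480),interpolation=cv2.INTER_CUBIC)
o[:320,480:]=cv2.resize(g[190:310,280:400],(320,320),interpolation=cv2.INTER_CUBIC)
cv2.imwrite("pics/w7.png",o)
E
```

```text
19.8 [615.57910884  82.54292431  81.47500349] [-7.4331752  -0.51502144 19.67090648] [-1.13759652e-01  1.65221517e+00 -1.15872518e-04] 0.4915926040472278
3.0998251764561577
```

View pics/w7.png

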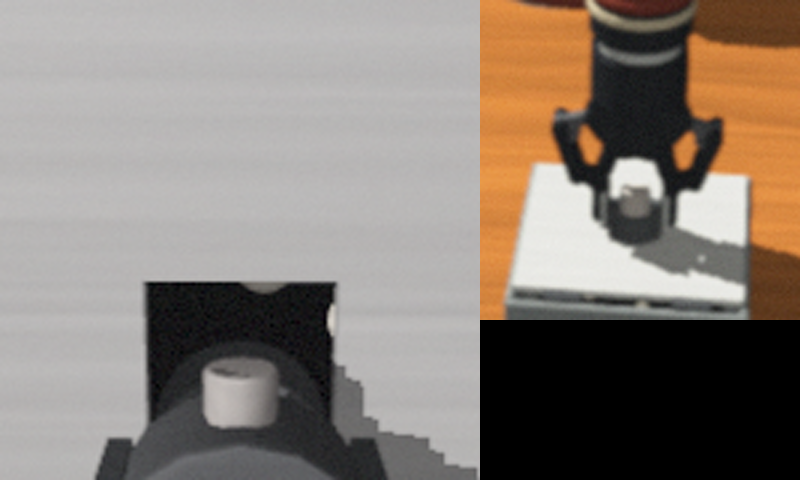

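The collar is seated on the lid around the spindle, its screw facing the tab at (240,390). The base height matches the lid top and the push is about 20 N, so I hand in.

```bash
python3 -c "
from plant import *
print(sign_off())"
```

```text
the job is handed in; nothing more can be done
None
```

The job is handed in: the lid is closed, the spindle's flat faces the front tab, and the collar is down on the lid with its screw on the flat, still gripped and pushed down with about 20 N.

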